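# Pin the clamping jig shut over a printed part

### The job

Stand the small jar that was left on the orange part upright in the green tray and let go of it, then swing the jig's hinged cover down over the part. Take the red-handled pin, push it through the hole in the cover into the hole in the lower half, and press it down until its collar sits on the cover and the two halves are fully shut against the springs; finish while still gripping the red handle and holding it pressed down like that. Leave the black-handled pin and everything else on the bench where it is.

Things in the scene. Friction and masses are not known exactly. Their poses are not given: they have to be found in the camera images.
- jig: Clamping jig with a blue lower half fixed to the bench, 124 mm (x) by 176 mm (y), blue top face 45 mm up; origin at the centre of its underside, its z up, its +y towards the hinge side, -y towards the pin hole. A pocket centred at y = +10 mm holds the orange part, which rests on a spring bed.
- cover (a joint): Angle of the aluminium cover, rad: 0 = fully shut, about 1.6 = upright. Plate 124 mm along the hinge, reaching 162 mm out from it, 12 mm thick, 0.2 kg; the hinge is stiff (0.2 N m), so it stays where left. From about 0.08 rad on its 4 mm rubber pad squeezes the sprung part: let go, it lifts again to 0.04 to 0.06 rad; holding it fully shut takes about 5 to 8 N down at its pin hole.
- cover_hinge (a point): Middle of the hinge line, 46 mm above the bench, 88 mm to the jig's +y side of its origin; its axes are the jig's. The hinge line runs along the jig's x; shut, the cover reaches from here towards the jig's -y, its underside level with the hinge line and its top face 12 mm higher.
- cover_hole (a point): Centre of the 14 mm through-hole in the cover, at the cover's outer (top) face; 148 mm out from the hinge line. Moves with the cover; z = outward normal of the cover's top face.
- jig_hole (a point): Fixed point on the axis of the lower half's vertical 13.5 mm hole (35 mm deep, from 45 mm above the bench down to 10 mm), at the height where the shut cover's top face lies, 58 mm above the bench; axes as the jig's. With the cover shut, cover_hole is here.
- part_center (a point): Centre of the orange printed part, a plate 78 x 86 x 12 mm lying loose in the pocket of the jig (2 mm play); top at about 48 mm while the cover is open, pressed about 6 mm down when it is shut.
- jar_center (a point): Centre (27 mm above its underside) of the small upright jar, amber with a white lid, 38 mm diameter, 54 mm tall, about 90 g, standing on the orange part.
- tray: Green open tray, fixed, 140 mm (x) by 170 mm (y), 26 mm high, walls and floor about 4 to 5 mm; origin at the centre of its underside, empty.
- stand: Wooden pin stand, fixed, 70 x 130 x 50 mm high, with two upright 12 mm holes 68 mm apart along its y (red-handled pin at y = -34 mm, black-handled pin at y = +34 mm); origin at the centre of its underside.
- pin_grip (a point): Gripping point of the red-handled pin, on its axis (z up along it). Pin: steel shank 10 mm diameter and 45 mm long with a pointed foot (4 mm chamfer), above it a collar 26 mm diameter and 5 mm thick, above that the red round handle 20 mm diameter and 40 mm tall. This point is 24 mm above the collar's top, 16 mm below the handle's top, 29 mm above the collar's underside, 74 mm above the tip. About 80 g. It stands upright in the stand, loose.
- pin_collar (a point): On the pin's axis at the underside of the collar.
- pin_tip (a point): Tip of the red-handled pin, on its axis.
- spare_grip (a point): Black-handled pin of the same shape, in the stand's other hole: the same point on its handle. Leave it.
- spool: Bystander: small filament spool lying flat, 100 mm diameter, 45 mm high; origin under its centre.
- bottle: Bystander: white bottle, 56 mm diameter, 150 mm tall; origin under its centre.
- scraper: Bystander: flat scraper with a black handle, about 155 mm long, 16 mm high; origin at bench level near the blade.
- block: Bystander: grey printed block, 70 x 50 x 30 mm; origin under its centre.
- mug: Bystander: white mug, 76 mm diameter, 85 mm tall; origin under its centre.
- driver: Bystander: screwdriver lying on the bench.

How it is judged:
By the outcome, as a careful person would: the job done as asked, in the order asked, and still so for the second after the job is handed in, while the arm keeps its last pose, push and grip.
It also fails if it takes over 67 s, if anything falls off the work surface, if the arm or the gripper's body presses on something with over 40 N, if the wrist force passes 120 N, or if a joint passes its speed limit or range.

### The arm

A 7-joint arm with a two-finger parallel gripper is mounted at the origin on the work surface. World frame = base frame: x ahead of the robot, y to its left, z up, the work surface at z = 0. Lengths are in mm, angles in rad, forces in N, time in s.
With the tool pointing down it reaches from about 350 to 900 mm from the base axis. Payload 7.2 kg.
Tool frame: the origin (TCP) lies midway between the tips of the shut fingers; the grasp point (between the pads) lies 19 mm behind it; z points along the fingers, y is the direction in which the jaws open and shut (so a half turn about z gives the same grasp; the last joint's range is limited). The gripper opens to 88 mm and grips with 3 to 60 N. Pads are 20 mm wide; open, the fingers measure 115 mm over their backs; the gripper's body (75 mm by 178 mm) begins 61 mm behind the grasp point.
Start: joints at [1.202, 0.411, -0.013, 1.596, 0.006, 1.134, -0.082], TCP at [185.166, -596.944, 222.653] pointing down, gripper open.
Joint ranges: [-2.95, 2.95], [-0.29, 1.99], [-1.47, 1.44], [0.14, 2.54], [-1.03, 4.17], [0.13, 1.85], [-2.86, 2.86]. Speed limits (rad/s): [2.39, 2.39, 3.01, 3.01, 3.14, 3.14, 3.14].

### API

Orientations are given as a unit quaternion [x, y, z, w].
In Python, from bench import ctrl gives the robot as it stands. The module is installed in compiled form; this text tells all that it offers.
- The arm moves only by the shell command python3 -m jog 'ROWS' [FORCE]. ROWS is a JSON object of lists of equal length, an entry for each row: "translation": the shift along the tool's x, y, z in cm, a list of three; "turn": the turn, a rotation vector about the tool's x, y, z in rad, a list of three; "jaw": the opening, from 0 (shut) to 1 (fully open). A call has 1 to 10 rows; each row is the pose to reach, as a shift and turn from the pose commanded when the call began, along the tool's axes at that moment; what a row does not reach only later rows make up. A row lasts 1/10 s, in which the tool goes at most 50 mm and 8.59 degrees, less where a joint would pass 70% of its speed; a pose out of reach is approached as far as the arm can. A call with a gripper value outside its range is refused whole. The fingers move at their own pace and stop on an object; FORCE is the grip in N (left out, the last holds). Time passes only in rows, so rows that repeat a pose let the fingers close. It gives the time, the measured TCP pose, the force and the opening at its end, in the units of the state.
- ctrl.observe(): the state, without advancing time (a new reading comes with each control period).
- ctrl.get_image(name): name is "side" or "top" or "wrist"; returns a dict with "color" (420x560x3 uint8, red, green, blue), "camera_matrix" (3x3 intrinsics, pixels), "pose" (4x4, takes a point from camera to world coordinates). Camera axes: x right, y down, z forward; pixel columns grow to the right and rows downward; lengths in mm; the calibration is good to about 2 mm. A picture is of the moment at which its call begins. There is no depth.
- ctrl.close_job(): hands the job in, once; it reports no verdict.
The state is a dict: "clock": time; "q": joint angles; "qvel": joint speeds; "effort": joint torques, N m; "tcp_pos": TCP position; "eef_rot": TCP orientation; "force": force on the tool from outside, world axes, zero at the start; "ft_torque": the same for the moment, N m; "gripper_width": finger opening in mm.
Only numpy, scipy, OpenCV 4.12 (cv2) and the standard library are available. Lean on these libraries where they do the work, as an engineer would, in place of code of your own. Each camera call takes 0.05 s, during which the arm holds its last target.

## Working session

There is one attempt and no reset: what is moved stays moved. The work goes in short steps, Python scripts to look and compute and a shell command to move; the robot and the scene stay as the last step left them, time stands still between calls to the robot, and variables do not carry over. Pictures are saved under pics/ and viewed, and the job is handed in when it is done.

```bash
mkdir -p pics; python3 - <<'E'
from bench import ctrl
import cv2
s=ctrl.observe()
for k,v in s.items(): print(k,v)
for n in ("side","top","wrist"):
    d=ctrl.get_image(n); cv2.imwrite(f"pics/{n}0.png",d["color"][:,:,::-1]); print(n,d["camera_matrix"],d["pose"])
E
```

```text
clock 0.0
q [ 1.20178251  0.41188412 -0.01271527  1.59701025  0.00562943  1.13428334
 -0.08219076]
qvel [ 0.00072093  0.00092333 -0.00092682  0.0003259   0.00018482  0.00076397
  0.00061345]
effort [-2.78659229e-06 -5.87957704e+01  6.41414970e-01 -2.91078472e+01
 -5.38017601e-02  1.82962086e-02  1.52759994e-04]
tcp_pos [ 184.99646352 -596.48709565  221.83272653]
eef_rot [ 9.88706210e-01  1.49864706e-01 -1.82282010e-04 -7.52926454e-04]
force [ 0.52424217  0.3847746  -0.12681422]
ft_torque [-0.03473819 -0.00481311  0.00412396]
gripper_width 87.74720935542895
side [[397.57758089   0.         276.77827333]
 [  0.         397.57758089 213.23562021]
 [  0.           0.           1.        ]] [[ 9.95868971e-01 -5.36405078e-02  7.32645073e-02  4.62175323e+02]
 [-9.07460286e-02 -6.16249621e-01  7.82305288e-01 -6.66027989e+02]
 [ 3.18597192e-03 -7.85722025e-01 -6.18571539e-01  6.86022173e+02]
 [ 0.00000000e+00  0.00000000e+00  0.00000000e+00  1.00000000e+00]]
top [[428.12294955   0.         282.85970115]
 [  0.         428.12294955 207.5204233 ]
 [  0.           0.           1.        ]] [[ 1.33374980e-02 -9.92994771e-01  1.17403134e-01  4.08640926e+02]
 [-9.99841125e-01 -1.18557556e-02  1.33103406e-02  9.92571888e+01]
 [-1.18251958e-02 -1.17562009e-01 -9.92995135e-01  1.13455340e+03]
 [ 0.00000000e+00  0.00000000e+00  0.00000000e+00  1.00000000e+00]]
wrist [[290.13351128   0.         278.64376207]
 [  0.         290.13351128 207.57468379]
 [  0.           0.           1.        ]] [[ 2.96024479e-01 -9.19617483e-01 -2.58211527e-01  2.55588920e+02]
 [-9.55177690e-01 -2.85640629e-01 -7.77496732e-02 -5.74770317e+02]
 [-2.25574421e-03  2.69653696e-01 -9.62954722e-01  3.84510083e+02]
 [ 0.00000000e+00  0.00000000e+00  0.00000000e+00  1.00000000e+00]]
```

View pics/side0.png

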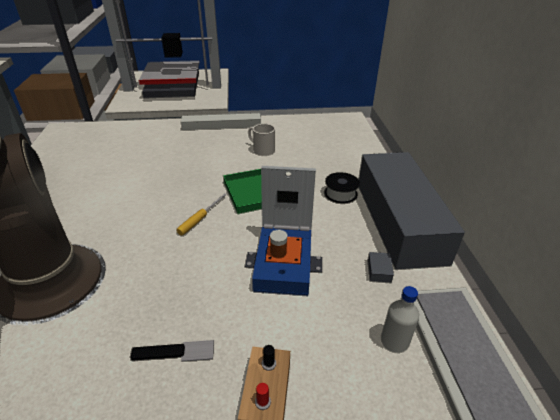

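View pics/top0.png

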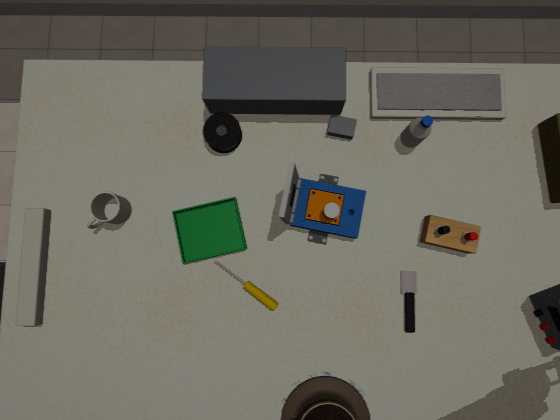

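View pics/wrist0.png

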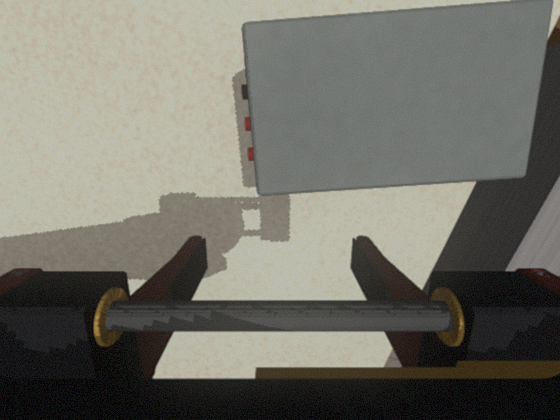

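```bash
cat > h.py <<'E'
import numpy as np, cv2
from bench import ctrl
def ray(d,px):
    K=d["camera_matrix"];P=d["pose"]
    v=P[:3,:3]@np.linalg.inv(K)@np.array([px[0],px[1],1.]); return P[:3,3],v/np.linalg.norm(v)
def plane(d,px,z):
    o,v=ray(d,px); return o+v*(z-o[2])/v[2]
def proj(d,p):
    P=d["pose"];c=P[:3,:3].T@(np.asarray(p,float)-P[:3,3]);u=d["camera_matrix"]@c;return u[:2]/u[2]
def tri(d1,p1,d2,p2):
    o1,v1=ray(d1,p1);o2,v2=ray(d2,p2)
    A=np.stack([v1,-v2],1);t=np.linalg.lstsq(A,o2-o1,rcond=None)[0]
    a=o1+v1*t[0];b=o2+v2*t[1];return (a+b)/2,np.linalg.norm(a-b)
def blobs(mask,amin=20):
    n,l,s,c=cv2.connectedComponentsWithStats(mask.astype(np.uint8))
    return [(c[i],s[i],(l==i)) for i in range(1,n) if s[i][4]>=amin]
def hsv(d): return cv2.cvtColor(d["color"],cv2.COLOR_RGB2HSV).astype(int)
def img(n,f=None):
    d=ctrl.get_image(n)
    if f: cv2.imwrite(f"pics/{f}.png",d["color"][:,:,::-1])
    return d
E
python3 - <<'E'
from h import *
T=img("top");S=img("side")
for nm,d in (("top",T),("side",S)):
    h=hsv(d);H,s,V=h[...,0],h[...,1],h[...,2]
    for c,m in dict(blue=(H>105)&(H<125)&(s>150)&(V>50),orange=(H>4)&(H<16)&(s>200)&(V>120),green=(H>50)&(H<80)&(s>120),red=((H<4)|(H>174))&(s>180)&(V>90),wood=(H>8)&(H<20)&(s>90)&(s<200)&(V>110)).items():
        for ce,st,l in blobs(m,15):
            r=cv2.minAreaRect(cv2.findNonZero(l.astype(np.uint8)))
            print(nm,c,ce.round(1),st.tolist(),"rect",np.round(cv2.boxPoints(r),1).tolist())
t=T["color"][150:260,270:490][:,:,::-1];cv2.imwrite("pics/tz.png",cv2.resize(t,None,fx=3.6,fy=3.6,interpolation=cv2.INTER_CUBIC)[:600])
t=S["color"][150:300,210:360][:,:,::-1];cv2.imwrite("pics/sz.png",cv2.resize(t,None,fx=4,fy=4,interpolation=cv2.INTER_CUBIC))
E
```

```text
top blue [427.1 120.4] [422, 116, 11, 10, 88] rect [[422.0, 116.0], [432.0, 116.0], [432.0, 125.0], [422.0, 125.0]]
top blue [331.6 208.6] [290, 178, 76, 60, 1953] rect [[289.70001220703125, 224.3000030517578], [299.1000061035156, 177.39999389648438], [365.79998779296875, 190.8000030517578], [356.5, 237.6999969482422]]
top green [209.  229.8] [173, 197, 74, 66, 3478] rect [[170.6999969482422, 211.10000610351562], [235.0, 196.5], [246.8000030517578, 248.5], [182.5, 263.20001220703125]]
top red [473.4 235.9] [470, 233, 8, 7, 42] rect [[470.0, 233.0], [477.0, 233.0], [477.0, 239.0], [470.0, 239.0]]
top wood [452.6 233.4] [426, 215, 55, 38, 1063] rect [[424.79998779296875, 240.8000030517578], [430.8999938964844, 214.39999389648438], [481.5, 226.1999969482422], [475.3999938964844, 252.60000610351562]]
side blue [ 7.5 13.1] [0, 0, 20, 30, 432] rect [[-0.0, 0.0], [19.0, 0.0], [19.0, 29.0], [0.0, 29.0]]
side blue [93.9  3.4] [91, 0, 6, 8, 35] rect [[91.0, -0.0], [95.0, -1.0], [96.9000015258789, 6.800000190734863], [92.9000015258789, 7.800000190734863]]
side blue [162.3  17.6] [124, 0, 77, 38
[... 1446 characters left out ...]
9.8 251.6] [266, 237, 35, 26, 403] rect [[265.79998779296875, 260.29998779296875], [267.5, 235.5], [301.0, 237.89999389648438], [299.20001220703125, 262.70001220703125]]
side green [244.8 189.7] [224, 169, 38, 44, 1242] rect [[223.3000030517578, 175.1999969482422], [259.8999938964844, 168.60000610351562], [267.0, 207.3000030517578], [230.39999389648438, 213.89999389648438]]
side red [262.1 388.6] [257, 383, 12, 12, 113] rect [[257.0, 394.0], [257.0, 383.0], [268.0, 383.0], [268.0, 394.0]]
side wood [264.9 386.3] [238, 347, 52, 73, 2293] rect [[237.60000610351562, 418.79998779296875], [245.6999969482422, 345.6000061035156], [289.70001220703125, 350.5], [281.6000061035156, 423.70001220703125]]
```

View pics/tz.png

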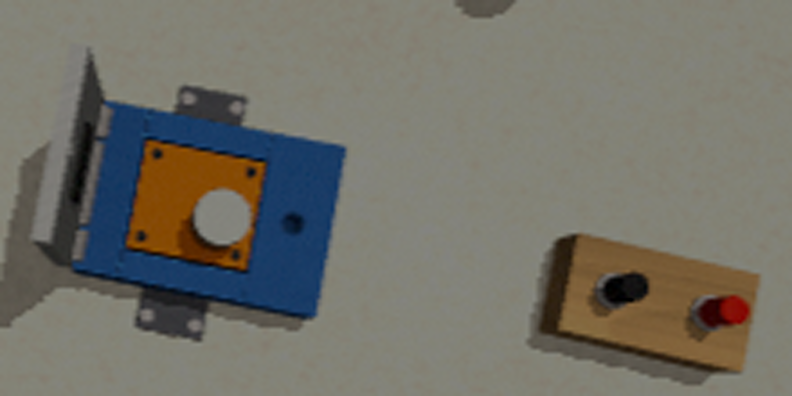

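View pics/sz.png

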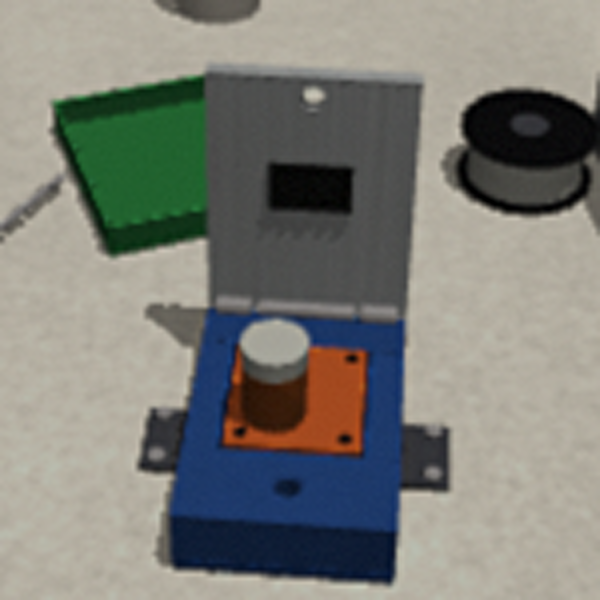

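```bash
python3 - <<'E'
from h import *
T=img("top");S=img("side")
tz=lambda x,y:((x+.5)/3.6-.5+270,(y+.5)/3.6-.5+150)
sz=lambda x,y:((x+.5)/4-.5+210,(y+.5)/4-.5+150)
f=lambda a:np.round(a,1)
C=[plane(T,tz(*p),45) for p in ((345,147),(315,317),(75,268),(105,100))]
for c in C:print("corner",f(c))
for i in range(4):print(f(np.linalg.norm(C[i]-C[(i+1)%4])))
print("hole top",f(plane(T,tz(292,222),45)),"side",f(plane(S,sz(289,487),45)))
print("lid top",f(plane(T,tz(222,217),102)),"side",f(plane(S,sz(275,343),102)),tri(T,tz(222,217),S,sz(275,343)))
print("red top",f(plane(T,tz(733,310),95)),tri(T,tz(733,310),S,(262.5,386.5)))
h=hsv(T)
W=[[424.8,240.8],[430.9,214.4],[481.5,226.2],[475.4,252.6]]
for w in W+[]:print("wood",f(plane(T,w,50)))
g=[[170.7,211.1],[235,196.5],[246.8,248.5],[182.5,263.2]]
G=[plane(T,w,26) for w in g]
for w in G:print("tray",f(w))
print(f(np.mean(G,0)),[f(np.linalg.norm(G[i]-G[(i+1)%4])) for i in range(4)])
print("cover tip hole", tri(T,tz(88,160),S,sz(313,95)), "tip corners", f(plane(T,tz(80,48),205)),f(plane(T,tz(40,240),205)))
st=S["color"]
cv2.imwrite("pics/s2.png",cv2.resize(st[330:420,220:310][:,:,::-1],None,fx=6,fy=6,interpolation=cv2.INTER_CUBIC))
cv2.imwrite("pics/t2.png",cv2.resize(T["color"][190:275,160:290][:,:,::-1],None,fx=6,fy=6,interpolation=cv2.INTER_CUBIC))
E
```

```text
corner [584.1 -97.8  45. ]
corner [462.6 -75.6  45. ]
corner [495.2  93.9  45. ]
corner [616.3  73.7  45. ]
123.5
172.5
122.8
174.5
hole top [529.8 -59.8  45. ] side [530.5 -62.1  45. ]
lid top [526.3  -4.4 102. ] side [527.7  -6.8 102. ] (array([527.19883797,  -4.61777071, 100.00709499]), np.float64(1.3852286221802754))
red top [ 468.4 -347.3   95. ] (array([ 469.68088695, -347.65130741,   94.01830243]), np.float64(2.390283831710057))
wood [ 456.8 -244.7   50. ]
wood [ 523.8 -261.9   50. ]
wood [ 495.4 -388.2   50. ]
wood [ 428.9 -370.3   50. ]
tray [526.8 407.1  26. ]
tray [567.3 239.9  26. ]
tray [432.1 205.8  26. ]
tray [392.2 370.6  26. ]
[479.6 305.8  26. ] [np.float64(172.1), np.float64(139.4), np.float64(169.6), np.float64(139.4)]
cover tip hole (array([553.23017648,  87.3212764 , 202.32936337]), np.float64(8.521011908620292)) tip corners [618.1  93.1 205. ] [499.2 116.1 205. ]
```

View pics/s2.png

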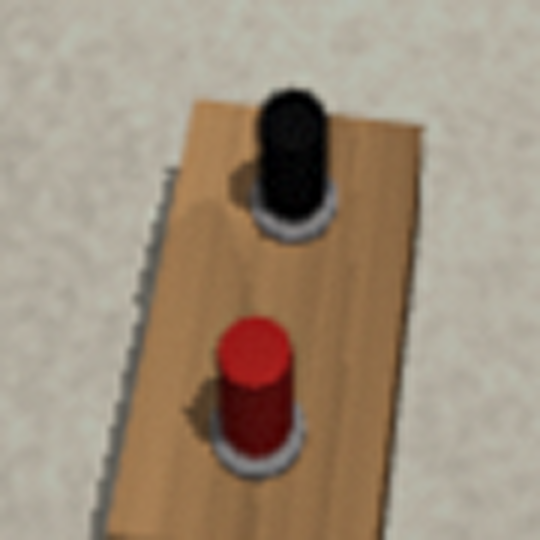

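View pics/t2.png

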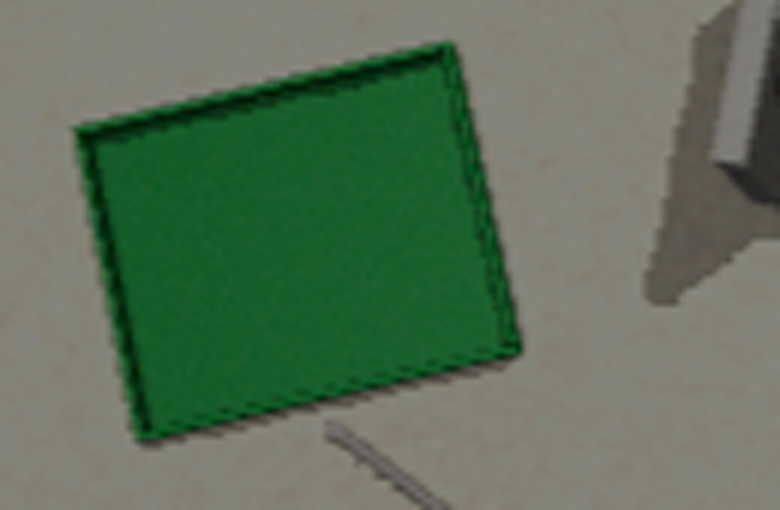

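```bash
cat >> h.py <<'E'
from scipy.spatial.transform import Rotation as Rn
def Rdown(yawdeg): return Rn.from_euler('z',yawdeg,degrees=True)*Rn.from_euler('x',180,degrees=True)
def to(pos,yaw=None,R=None,cur=None):
    s=ctrl.observe() ; p=np.array(s["tcp_pos"]);R0=Rn.from_quat(s["eef_rot"])
    if cur is not None: p,R0=np.array(cur[0]),cur[1]
    if R is None: R=Rdown(yaw)
    print("translation",(R0.inv().apply(np.array(pos)-p)/10).round(2).tolist(),"turn",(R0.inv()*R).as_rotvec().round(3).tolist())
def st():
    s=ctrl.observe();e=Rn.from_quat(s["eef_rot"]);x=e.apply([1,0,0]);z=e.apply([0,0,1])
    print("t",round(s["clock"],2),"tcp",np.round(s["tcp_pos"],1),"yaw",round(np.degrees(np.arctan2(x[1],x[0])),2),"z",z.round(3),"F",np.round(s["force"],1),"w",round(s["gripper_width"],1),"q",np.round(s["q"],2))
E
python3 -c "
from h import *
to([527,-5,200],79.2)"
```

```text
translation [50.19, -46.4, 2.26] turn [-0.0, -0.0, -1.081]
```

```bash
python3 -m jog '{"translation":[[25,-23,0],[25,-23,0],[25,-23,0],[25,-23,0],[25,-23,0],[25,-23,0],[25,-23,0],[25,-23,0],[25,-23,0],[25,-23,0]],"turn":[[0,0,-0.1],[0,0,-0.2],[0,0,-0.3],[0,0,-0.4],[0,0,-0.5],[0,0,-0.54],[0,0,-0.54],[0,0,-0.54],[0,0,-0.54],[0,0,-0.54]],"jaw":[1,1,1,1,1,1,1,1,1,1]}' ; python3 -c "
from h import *
st();to([527,-5,200],79.2)"
```

```text
clock: 1.35
tcp_pos: [355.1, -304.4, 222.7]
eef_rot: [0.913, 0.407, -0.0, 0.0]
force: [-0.7, -0.5, 0.7]
gripper_width: 87.9
t 1.35 tcp [ 355.1 -304.4  222.7] yaw 48.08 z [-0.    -0.001 -1.   ] F [-0.7 -0.5  0.7] w 87.9 q [ 0.87  0.16 -0.29  1.95  0.05  1.04 -0.18]
translation [33.76, -7.21, 2.25] turn [0.0, 0.001, -0.543]
```

```bash
python3 -m jog '{"translation":[[33.8,-7.2,1],[33.8,-7.2,2.2],[33.8,-7.2,2.2],[33.8,-7.2,2.2],[33.8,-7.2,2.2],[33.8,-7.2,2.2],[33.8,-7.2,2.2],[33.8,-7.2,2.2],[33.8,-7.2,2.2],[33.8,-7.2,2.2]],"turn":[[0,0,-0.1],[0,0,-0.2],[0,0,-0.3],[0,0,-0.4],[0,0,-0.5],[0,0,-0.543],[0,0,-0.543],[0,0,-0.543],[0,0,-0.543],[0,0,-0.543]],"jaw":[1,1,1,1,1,1,1,1,1,1]}' ; python3 -c "
from h import *
st();to([527,-5,200],79.2)
d=img('wrist','w1');img('top','t1')
print(proj(d,[527,-5,102]),proj(d,ctrl.observe()['tcp_pos']))"
```

```text
clock: 2.35
tcp_pos: [527.1, -5.8, 200.2]
eef_rot: [0.771, 0.637, -0.001, 0.0]
force: [0.3, 0.1, -0.4]
gripper_width: 87.5
t 2.35 tcp [527.1  -5.8 200.2] yaw 79.11 z [-0.001 -0.001 -1.   ] F [ 0.3  0.1 -0.4] w 87.5 q [ 0.38  0.32 -0.57  1.83  0.2   1.05 -0.46]
translation [0.07, -0.03, 0.02] turn [-0.001, 0.001, -0.002]
[278.4942341  207.77655145] [278.87363184 252.87026032]
```

View pics/w1.png

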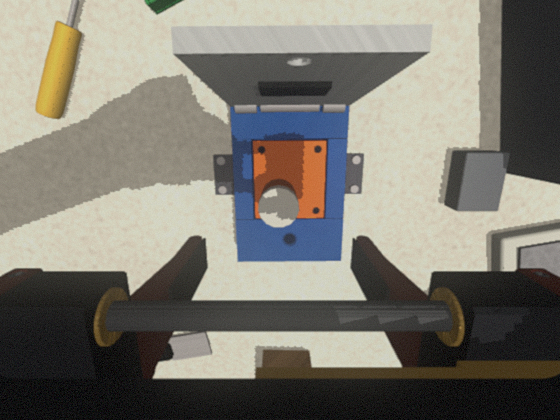

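View pics/t1.png

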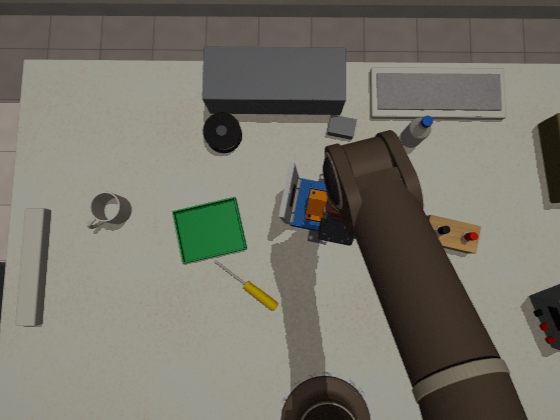

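```bash
python3 -c "
from h import *
d=img('wrist')
f=lambda a:np.round(a,1)
print(f(plane(d,(290,239),45)),f(plane(d,(278,207),102)))
to([526.8,-5,73],79.2)"; python3 -m jog '{"translation":[[0.07,0,3],[0.07,0,6],[0.07,0,9],[0.07,0,11],[0.07,0,12.7],[0.07,0,12.7],[0.07,0,12.7]],"turn":[[0,0,0],[0,0,0],[0,0,0],[0,0,0],[0,0,0],[0,0,0],[0,0,0]],"jaw":[1,1,1,1,1,1,1]}' 20; python3 -c "
from h import *
st()"
```

```text
[530.1 -60.7  45. ] [526.8  -4.2 102. ]
translation [0.04, -0.05, 12.77] turn [0.0, 0.001, -0.002]
clock: 3.2
tcp_pos: [527.7, -3.3, 74.1]
eef_rot: [0.77, 0.638, -0.0, 0.0]
force: [-0.6, -0.1, 0.5]
gripper_width: 88.0
t 3.2 tcp [527.7  -3.3  74.1] yaw 79.22 z [ 0. -0. -1.] F [-0.6 -0.1  0.5] w 88.0 q [ 0.31  0.48 -0.51  1.95  0.32  0.79 -0.57]
```

```bash
python3 -m jog '{"translation":[[0,0,0],[0,0,0],[0,0,0],[0,0,0],[0,0,0],[0,0,0],[0,0,0],[0,0,0]],"turn":[[0,0,0],[0,0,0],[0,0,0],[0,0,0],[0,0,0],[0,0,0],[0,0,0],[0,0,0]],"jaw":[0.3,0.3,0.3,0.3,0.3,0.3,0.3,0.3]}' 20; python3 -c "
from h import *
st();img('wrist','w2')"
```

```text
clock: 4.0
tcp_pos: [527.6, -2.6, 73.6]
eef_rot: [0.77, 0.638, -0.0, -0.0]
force: [-0.6, 0.5, 0.3]
gripper_width: 37.3
t 4.0 tcp [527.6  -2.6  73.6] yaw 79.29 z [-0.  0. -1.] F [-0.6  0.5  0.3] w 37.3 q [ 0.31  0.48 -0.51  1.95  0.33  0.79 -0.57]
```

View pics/w2.png

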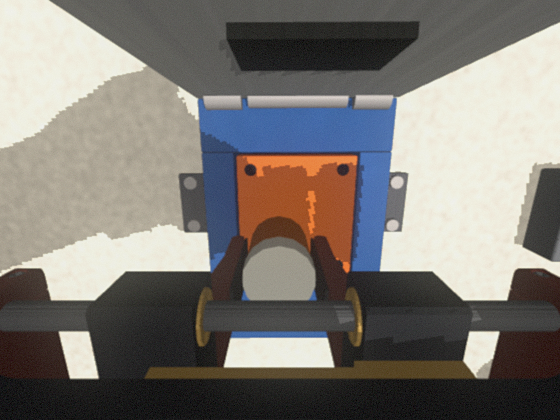

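```bash
python3 -m jog '{"translation":[[0,0,-1],[0,0,-3],[0,0,-6],[0,0,-9],[0,0,-12],[0,0,-15],[0,0,-18],[0,0,-19],[0,0,-19],[0,0,-19]],"turn":[[0,0,0],[0,0,0],[0,0,0],[0,0,0],[0,0,0],[0,0,0],[0,0,0],[0,0,0],[0,0,0],[0,0,0]],"jaw":[0.3,0.3,0.3,0.3,0.3,0.3,0.3,0.3,0.3,0.3]}' 25; python3 -c "
from h import *
st();to([480,300,260],95);to([480,300,35],95)"
```

```text
clock: 5.05
tcp_pos: [527.0, -2.8, 262.6]
eef_rot: [0.77, 0.638, -0.001, -0.0]
force: [0.1, 1.0, -0.9]
gripper_width: 37.3
t 5.05 tcp [527.   -2.8 262.6] yaw 79.28 z [-0.001 -0.    -1.   ] F [ 0.1  1.  -0.9] w 37.3 q [ 0.39  0.27 -0.58  1.75  0.16  1.18 -0.42]
translation [28.87, -10.25, 0.26] turn [-0.001, 0.0, -0.274]
translation [28.88, -10.22, 22.76] turn [-0.001, 0.0, -0.274]
```

```bash
python3 -m jog '{"translation":[[2,-0.7,0],[5,-1.8,0],[9,-3.2,0],[13,-4.6,0],[17,-6,0],[21,-7.4,0],[25,-8.8,0],[28,-9.9,0],[28.9,-10.2,0],[28.9,-10.2,0]],"turn":[[0,0,-0.02],[0,0,-0.05],[0,0,-0.08],[0,0,-0.12],[0,0,-0.16],[0,0,-0.2],[0,0,-0.24],[0,0,-0.26],[0,0,-0.27],[0,0,-0.27]],"jaw":[0.3,0.3,0.3,0.3,0.3,0.3,0.3,0.3,0.3,0.3]}'; python3 -m jog '{"translation":[[0,0,2],[0,0,5],[0,0,9],[0,0,13],[0,0,16],[0,0,19],[0,0,20.5],[0,0,21],[0,0,21],[0,0,21]],"turn":[[0,0,0],[0,0,0],[0,0,0],[0,0,0],[0,0,0],[0,0,0],[0,0,0],[0,0,0],[0,0,0],[0,0,0]],"jaw":[0.3,0.3,0.3,0.3,0.3,0.3,0.3,0.3,0.3,0.3]}'; python3 -c "
from h import *
st();img('wrist','w3');img('side','s3')"
```

```text
clock: 6.05
tcp_pos: [479.5, 302.2, 262.4]
eef_rot: [0.676, 0.737, -0.001, -0.001]
force: [-0.3, -0.9, -0.9]
gripper_width: 37.8
clock: 7.05
tcp_pos: [482.0, 300.6, 54.9]
eef_rot: [0.677, 0.736, 0.001, 0.0]
force: [0.7, 0.2, -0.2]
gripper_width: 37.7
t 7.05 tcp [482.  300.6  54.9] yaw 94.73 z [ 0.002  0.001 -1.   ] F [ 0.7  0.2 -0.2] w 37.7 q [-0.17  0.6  -0.63  1.86  0.47  0.83 -0.97]
```

View pics/w3.png

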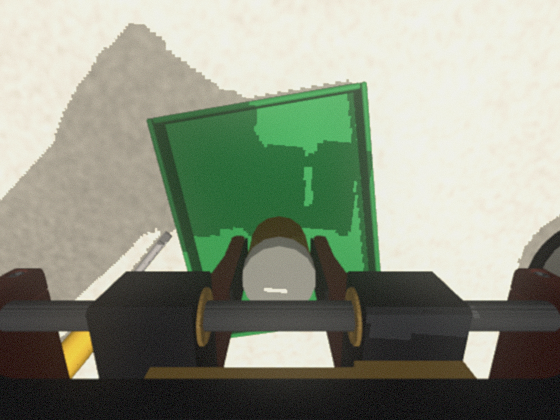

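View pics/s3.png

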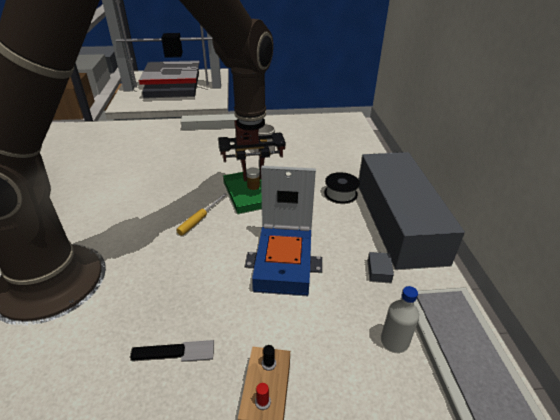

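```bash
python3 -m jog '{"translation":[[0,0,0.7],[0,0,1.4],[0,0,1.9],[0,0,2.1],[0,0,2.2],[0,0,2.2]],"turn":[[0,0,0],[0,0,0],[0,0,0],[0,0,0],[0,0,0],[0,0,0]],"jaw":[0.3,0.3,0.3,0.3,0.3,0.3]}'; python3 -c "
from h import *
st()"
python3 -m jog '{"translation":[[0,0,0.1],[0,0,0.2],[0,0,0.2]],"turn":[[0,0,0],[0,0,0],[0,0,0]],"jaw":[0.3,0.3,0.3]}';python3 -c "
from h import *
st()"
```

```text
clock: 7.75
tcp_pos: [481.1, 300.4, 31.5]
eef_rot: [0.677, 0.736, -0.0, -0.0]
force: [-0.4, -0.0, -0.2]
gripper_width: 37.8
t 7.75 tcp [481.1 300.4  31.5] yaw 94.76 z [-0. -0. -1.] F [-0.4 -0.  -0.2] w 37.8 q [-0.19  0.63 -0.61  1.87  0.5   0.79 -0.99]
clock: 8.05
tcp_pos: [481.3, 300.4, 30.0]
eef_rot: [0.677, 0.736, 0.0, 0.0]
force: [-1.3, -1.0, 3.0]
gripper_width: 37.6
t 8.05 tcp [481.3 300.4  30. ] yaw 94.76 z [ 0.  0. -1.] F [-1.3 -1.   3. ] w 37.6 q [-0.19  0.63 -0.61  1.87  0.5   0.79 -0.99]
```

```bash
python3 -m jog '{"translation":[[0,0,0],[0,0,0],[0,0,0],[0,0,0],[0,0,0],[0,0,-2],[0,0,-5],[0,0,-9],[0,0,-14],[0,0,-18]],"turn":[[0,0,0],[0,0,0],[0,0,0],[0,0,0],[0,0,0],[0,0,0],[0,0,0],[0,0,0],[0,0,0],[0,0,0]],"jaw":[0.75,0.75,0.75,0.75,0.75,0.75,0.75,0.75,0.75,0.75]}'; python3 -c "
from h import *
st();img('wrist','w4');img('top','t4')"
```

```text
clock: 9.05
tcp_pos: [481.1, 300.7, 212.2]
eef_rot: [0.677, 0.736, 0.001, 0.0]
force: [0.1, -0.5, -0.2]
gripper_width: 66.2
t 9.05 tcp [481.1 300.7 212.2] yaw 94.78 z [ 0.001  0.001 -1.   ] F [ 0.1 -0.5 -0.2] w 66.2 q [-0.09  0.42 -0.74  1.72  0.31  1.12 -0.83]
```

View pics/w4.png

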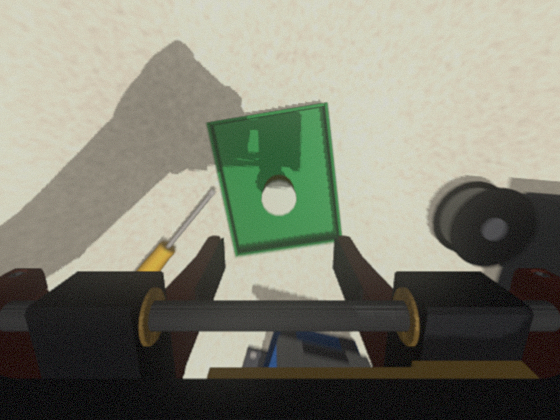

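View pics/t4.png

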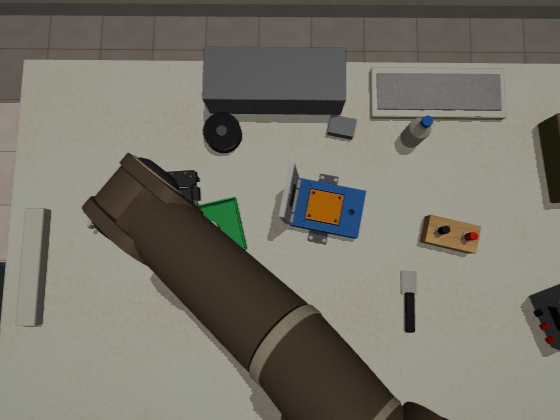

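```bash
cat >> h.py <<'E'
ex=np.array([.9823,-.1874,0]);ey=np.array([.1874,.9823,0]);ORG=np.array([541,-1.7,0]);HINGE=ORG+88*ey+[0,0,46];HOLE=ORG-60*ey+[0,0,58]
def J(x,y,z): return ORG+x*ex+y*ey+np.array([0,0,z])
E
python3 -c "
from h import *
to(HINGE+53*ey+[0,0,170-46],79.2)"
```

```text
translation [-17.24, 6.98, 4.53] turn [0.008, -0.005, 0.272]
```

```bash
python3 -m jog '{"translation":[[-2,0.8,0],[-5,2,0],[-9,3.6,0],[-13,5.2,0],[-16,6.4,0],[-17.2,7,0],[-17.2,7,1],[-17.2,7,3],[-17.2,7,4.3],[-17.2,7,4.3]],"turn":[[0,0,0.05],[0,0,0.1],[0,0,0.16],[0,0,0.22],[0,0,0.27],[0,0,0.27],[0,0,0.27],[0,0,0.27],[0,0,0.27],[0,0,0.27]],"jaw":[0.4,0,0,0,0,0,0,0,0,0]}'; python3 -c "
from h import *
st();to(HINGE+53*ey+[0,0,170-46],79.2);img('wrist','w5');img('side','s5')
p=np.array(ctrl.observe()['tcp_pos']);print((p-HINGE)@ey,(p-HINGE)@ex,p[2]-46)"
```

```text
clock: 10.15
tcp_pos: [563.1, 135.7, 164.0]
eef_rot: [0.769, 0.639, -0.002, -0.001]
force: [0.3, 0.1, 0.2]
gripper_width: 0.6
t 10.15 tcp [563.1 135.7 164. ] yaw 79.44 z [-0.004 -0.    -1.   ] F [0.3 0.1 0.2] w 0.6 q [ 0.14  0.47 -0.61  1.74  0.3   1.03 -0.77]
translation [0.19, 0.41, -0.6] turn [-0.004, 0.001, 0.004]
51.50270152290588 -2.5994744963550924 120.34210089536649
```

View pics/w5.png

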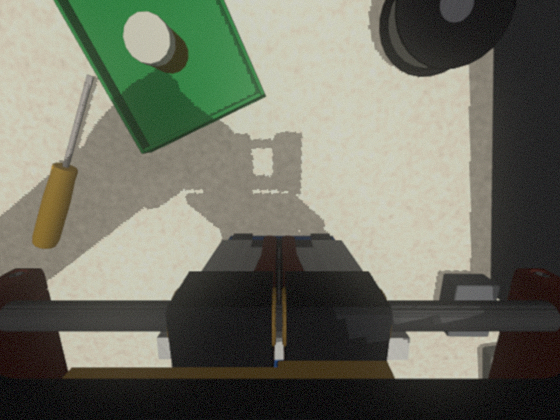

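View pics/s5.png

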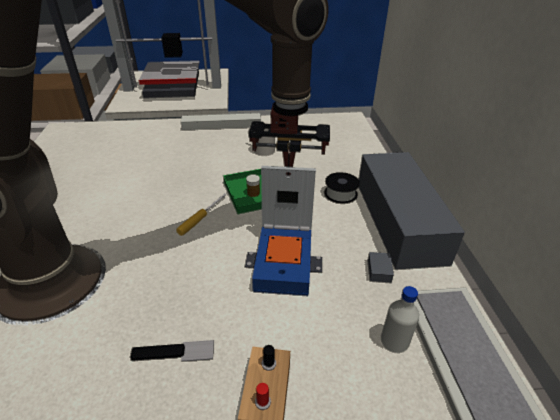

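```bash
python3 -c "
import numpy as np
r=125
for t in [1.618,1.5,1.4,1.3,1.2,1.1,1,.9,.8,.7,.6,.5,.4,.3,.2,.14,.1,.07,.05]:
  y=-r*np.cos(t)+12*np.sin(t)+10; z=r*np.sin(t)+12*np.cos(t)
  print(t,'x',round((y-51.5)/10,1),'z',round((120.3-z)/10,1))"
```

```text
1.618 x -2.4 z -0.4
1.5 x -3.8 z -0.5
1.4 x -5.1 z -0.5
1.3 x -6.3 z -0.3
1.2 x -7.6 z -0.1
1.1 x -8.8 z 0.3
1 x -9.9 z 0.9
0.9 x -11.0 z 1.5
0.8 x -12.0 z 2.2
0.7 x -12.9 z 3.1
0.6 x -13.8 z 4.0
0.5 x -14.5 z 5.0
0.4 x -15.2 z 6.1
0.3 x -15.7 z 7.2
0.2 x -16.2 z 8.4
0.14 x -16.4 z 9.1
0.1 x -16.5 z 9.6
0.07 x -16.5 z 10.0
0.05 x -16.6 z 10.2
```

```bash
python3 -m jog '{"translation":[[-0.8,0,0],[-1.6,0,-0.2],[-2.4,0,-0.4],[-3.1,0,-0.5],[-3.8,0,-0.5],[-4.5,0,-0.5],[-5.1,0,-0.5],[-5.7,0,-0.4],[-6.3,0,-0.3],[-7.0,0,-0.2]],"turn":[[0,0,0],[0,0,0],[0,0,0],[0,0,0],[0,0,0],[0,0,0],[0,0,0],[0,0,0],[0,0,0],[0,0,0]],"jaw":[0,0,0,0,0,0,0,0,0,0]}'; python3 -c "
from h import *
st();img('side','s6')
p=np.array(ctrl.observe()['tcp_pos']);print((p-HINGE)@ey,(p-HINGE)@ex,p[2]-46)"
```

```text
clock: 11.25
tcp_pos: [552.2, 65.5, 168.5]
eef_rot: [0.77, 0.638, 0.0, 0.0]
force: [1.1, 1.3, -0.7]
gripper_width: 0.2
t 11.25 tcp [552.2  65.5 168.5] yaw 79.3 z [ 0.  0. -1.] F [ 1.1  1.3 -0.7] w 0.2 q [ 0.26  0.42 -0.61  1.8   0.28  1.01 -0.64]
-21.472399301451812 -1.729785633199242 122.11051907651441
```

View pics/s6.png

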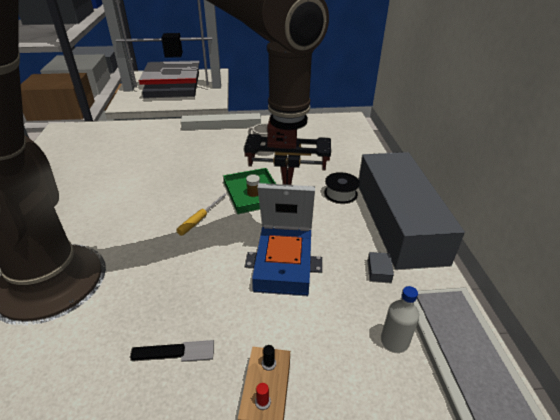

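```bash
python3 -m jog '{"translation":[[-0.8,0,0.2],[-1.5,0,0.5],[-2.1,0,0.8],[-2.6,0,1.1],[-3.2,0,1.4],[-3.7,0,1.7],[-4.2,0,2.1],[-4.7,0,2.4],[-5.2,0,2.9],[-5.6,0,3.3]],"turn":[[0,0,0],[0,0,0],[0,0,0],[0,0,0],[0,0,0],[0,0,0],[0,0,0],[0,0,0],[0,0,0],[0,0,0]],"jaw":[0,0,0,0,0,0,0,0,0,0]}'; python3 -c "
from h import *
st();img('side','s7')
p=np.array(ctrl.observe()['tcp_pos']);print((p-HINGE)@ey,(p-HINGE)@ex,p[2]-46)"
```

```text
clock: 12.3
tcp_pos: [541.6, 10.2, 135.1]
eef_rot: [0.77, 0.638, -0.0, 0.0]
force: [0.2, -0.4, 0.8]
gripper_width: 0.4
t 12.3 tcp [541.6  10.2 135.1] yaw 79.27 z [-0. -0. -1.] F [ 0.2 -0.4  0.8] w 0.4 q [ 0.35  0.43 -0.59  1.86  0.29  0.93 -0.56]
-76.98129033563518 -1.9428940841202604 88.50885385144312
```

View pics/s7.png

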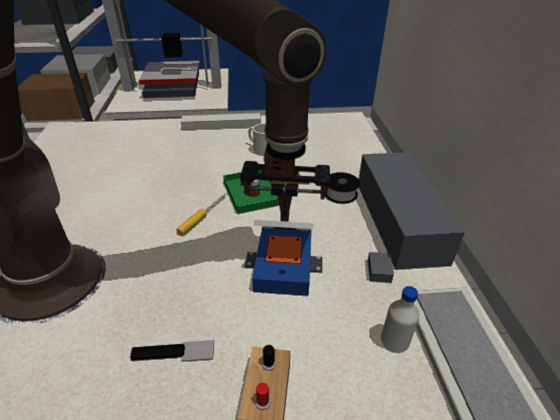

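```bash
python3 -m jog '{"translation":[[-0.4,0,0.4],[-0.9,0,0.9],[-1.3,0,1.4],[-1.6,0,1.9],[-2.0,0,2.5],[-2.3,0,3.0],[-2.6,0,3.6],[-2.8,0,4.1],[-3.1,0,4.7],[-3.3,0,5.3]],"turn":[[0,0,0],[0,0,0],[0,0,0],[0,0,0],[0,0,0],[0,0,0],[0,0,0],[0,0,0],[0,0,0],[0,0,0]],"jaw":[0,0,0,0,0,0,0,0,0,0]}'; python3 -c "
from h import *
st()"
python3 -m jog '{"translation":[[-0.1,0,0.3],[-0.2,0,0.6],[-0.2,0,0.9],[-0.3,0,1.2],[-0.3,0,1.5],[-0.3,0,1.5]],"turn":[[0,0,0],[0,0,0],[0,0,0],[0,0,0],[0,0,0],[0,0,0]],"jaw":[0,0,0,0,0,0]}'; python3 -c "
from h import *
st();img('side','s8')
p=np.array(ctrl.observe()['tcp_pos']);print((p-HINGE)@ey,(p-HINGE)@ex,p[2]-46)"
```

```text
clock: 13.35
tcp_pos: [535.6, -21.7, 82.1]
eef_rot: [0.77, 0.638, -0.0, 0.0]
force: [0.3, 0.4, -0.1]
gripper_width: 0.6
t 13.35 tcp [535.6 -21.7  82.1] yaw 79.28 z [-0. -0. -1.] F [ 0.3  0.4 -0.1] w 0.6 q [ 0.38  0.49 -0.55  1.92  0.34  0.82 -0.55]
clock: 13.95
tcp_pos: [535.0, -24.5, 67.3]
eef_rot: [0.77, 0.638, -0.0, -0.0]
force: [-0.0, -0.2, 0.3]
gripper_width: 0.2
t 13.95 tcp [535.  -24.5  67.3] yaw 79.29 z [-0. -0. -1.] F [-0.  -0.2  0.3] w 0.2 q [ 0.37  0.51 -0.54  1.93  0.36  0.79 -0.56]
-111.49046445029458 -1.6283322233887492 21.472850295702315
```

View pics/s8.png

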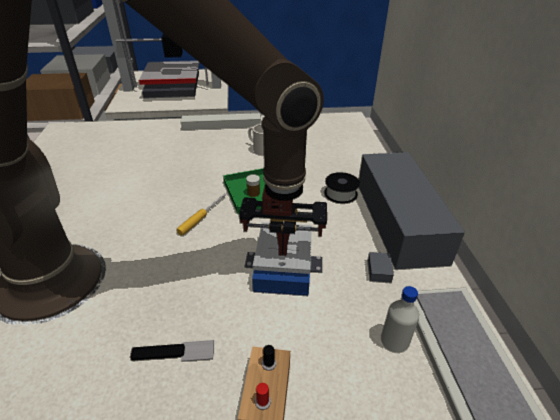

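```bash
python3 -m jog '{"translation":[[0,0,0.2],[0,0,0.4],[0,0,0.5],[0,0,0.6],[0,0,0.6]],"turn":[[0,0,0],[0,0,0],[0,0,0],[0,0,0],[0,0,0]],"jaw":[0,0,0,0,0]}'; python3 -c "
from h import *
st()"
```

```text
clock: 14.5
tcp_pos: [535.1, -25.1, 61.7]
eef_rot: [0.77, 0.638, -0.0, 0.0]
force: [-0.8, -2.7, 3.4]
gripper_width: 0.6
t 14.5 tcp [535.1 -25.1  61.7] yaw 79.26 z [-0.    -0.001 -1.   ] F [-0.8 -2.7  3.4] w 0.6 q [ 0.37  0.52 -0.53  1.94  0.37  0.78 -0.56]
```

```bash
python3 -m jog '{"translation":[[0,0,-1],[0,0,-3],[0,0,-6],[0,0,-10],[0,0,-12],[0,0,-12]],"turn":[[0,0,0],[0,0,0],[0,0,0],[0,0,0],[0,0,0],[0,0,0]],"jaw":[0,0,0,0,0.3,0.6]}'; python3 -c "
from h import *
st();img('side','s9');img('wrist','w9');to([469,-347,190],77.5)"
```

```text
clock: 15.1
tcp_pos: [537.0, -23.6, 185.2]
eef_rot: [0.77, 0.638, 0.002, 0.002]
force: [-0.3, 0.6, 0.2]
gripper_width: 12.8
t 15.1 tcp [537.  -23.6 185.2] yaw 79.32 z [ 0.006  0.    -1.   ] F [-0.3  0.6  0.2] w 12.8 q [ 0.44  0.36 -0.61  1.83  0.24  1.02 -0.45]
translation [-32.94, -0.5, -0.82] turn [0.001, -0.0, 0.031]
```

View pics/w9.png

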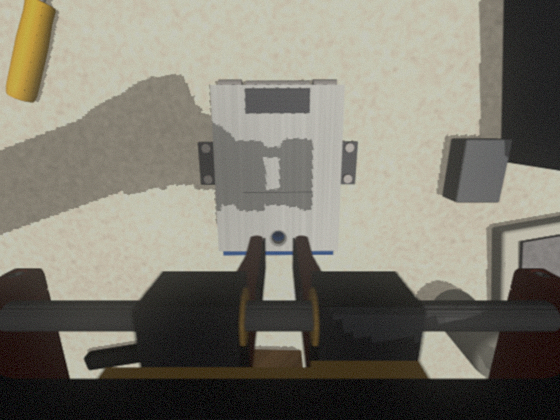

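View pics/s9.png

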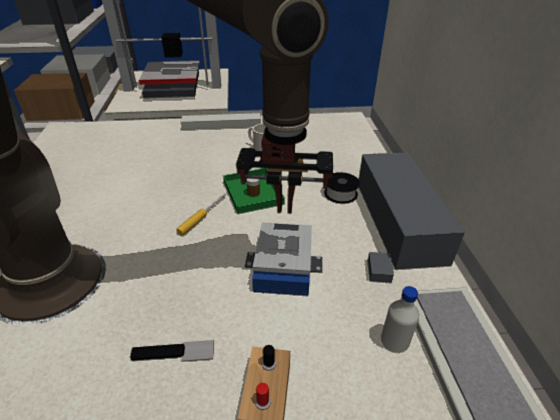

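```bash
python3 -c "
from h import *
d=img('wrist');print(plane(d,(278.3,238),65),plane(d,(278.3,238),45),HOLE)"; python3 -m jog '{"translation":[[-3,0,0],[-7,0,0],[-11.5,0,0],[-16,0,0],[-20.5,0,0],[-25,-0.3,0],[-29,-0.5,0],[-32,-0.5,-0.5],[-33,-0.5,-0.8],[-33,-0.5,-0.8]],"turn":[[0,0,0],[0,0,0],[0,0,0],[0,0,0],[0,0,0],[0,0,0.03],[0,0,0.03],[0,0,0.03],[0,0,0.03],[0,0,0.03]],"jaw":[0.7,0.7,0.7,0.7,0.7,0.7,0.7,0.7,0.7,0.7]}'; python3 -c "
from h import *
st();d=img('wrist','w10')
h=hsv(d);H,s,V=h[...,0],h[...,1],h[...,2]
for b in blobs(((H<5)|(H>174))&(s>150)&(V>140),30):print(b[0],b[1],plane(d,b[0],95))
print(proj(d,[469,-347.5,95]))"
```

```text
[527.9018825  -60.24764912  65.        ] [526.43097151 -68.03124282  45.        ] [529.756 -60.638  58.   ]
clock: 16.25
tcp_pos: [468.1, -348.5, 188.6]
eef_rot: [0.78, 0.625, -0.0, -0.001]
force: [0.4, 0.5, 0.4]
gripper_width: 61.2
t 16.25 tcp [ 468.1 -348.5  188.6] yaw 77.44 z [-0.001  0.001 -1.   ] F [0.4 0.5 0.4] w 61.2 q [ 0.92  0.42 -0.48  1.71  0.22  1.06  0.15]
[279.56806469 208.84227579]
```

View pics/w10.png

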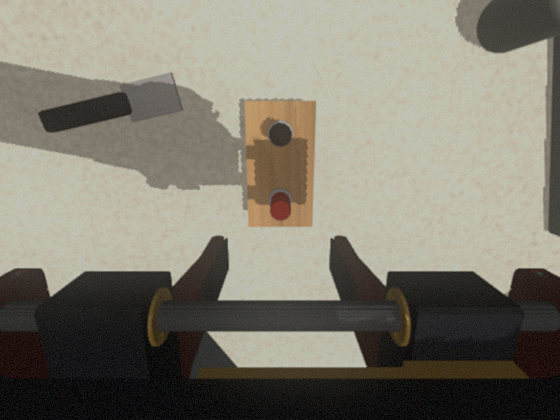

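```bash
python3 -c "
from h import *
to([469.2,-347.7,61],77.5)"
```

```text
translation [-0.11, 0.07, 12.77] turn [-0.001, -0.001, 0.001]
```

```bash
python3 -m jog '{"translation":[[-0.1,0.1,2],[-0.1,0.1,5],[-0.1,0.1,8],[-0.1,0.1,10.5],[-0.1,0.1,12],[-0.1,0.1,12.7],[-0.1,0.1,12.7],[-0.1,0.1,12.7]],"turn":[[0,0,0],[0,0,0],[0,0,0],[0,0,0],[0,0,0],[0,0,0],[0,0,0],[0,0,0]],"jaw":[0.7,0.7,0.7,0.7,0.7,0.7,0.7,0.7]}'; python3 -c "
from h import *
st();to([469.2,-347.7,61],77.5);img('wrist','w11')"
```

```text
clock: 17.1
tcp_pos: [470.4, -348.8, 63.6]
eef_rot: [0.779, 0.627, 0.0, 0.001]
force: [-0.4, -0.4, 0.3]
gripper_width: 61.9
t 17.1 tcp [ 470.4 -348.8   63.6] yaw 77.6 z [ 0.001 -0.001 -1.   ] F [-0.4 -0.4  0.3] w 61.9 q [ 0.87  0.57 -0.43  1.82  0.31  0.82  0.07]
translation [0.08, -0.14, 0.26] turn [0.001, 0.0, 0.002]
```

View pics/w11.png

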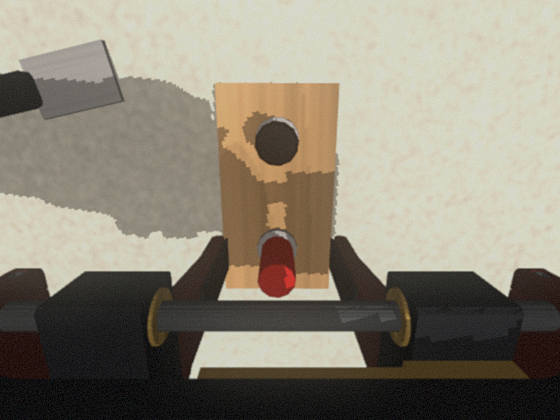

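```bash
python3 -c "
from h import *
d=img('wrist');print(plane(d,(277,280.5),95));st()"
```

```text
[ 469.18690005 -349.93755264   95.        ]
t 17.2 tcp [ 470.4 -349.3   63.9] yaw 77.57 z [ 0.002 -0.001 -1.   ] F [-0.3 -0.2 -0.5] w 61.4 q [ 0.88  0.56 -0.43  1.82  0.31  0.82  0.07]
```

```bash
python3 -m jog '{"translation":[[0,-0.1,0.1],[0,-0.1,0.2],[0,-0.1,0.25],[0,-0.1,0.25],[0,-0.1,0.25],[0,-0.1,0.25],[0,-0.1,0.25],[0,-0.1,0.25],[0,-0.1,0.25],[0,-0.1,0.25]],"turn":[[0,0,0],[0,0,0],[0,0,0],[0,0,0],[0,0,0],[0,0,0],[0,0,0],[0,0,0],[0,0,0],[0,0,0]],"jaw":[0.7,0.7,0,0,0,0,0,0,0,0]}' 45; python3 -c "
from h import *
st()"
```

```text
clock: 18.2
tcp_pos: [468.7, -348.8, 60.1]
eef_rot: [0.78, 0.626, 0.0, 0.0]
force: [0.1, -0.6, -0.4]
gripper_width: 19.7
t 18.2 tcp [ 468.7 -348.8   60.1] yaw 77.57 z [ 0. -0. -1.] F [ 0.1 -0.6 -0.4] w 19.7 q [ 0.87  0.57 -0.43  1.83  0.31  0.82  0.07]
```

```bash
python3 -m jog '{"translation":[[0,0,-0.5],[0,0,-1.5],[0,0,-3],[0,0,-5],[0,0,-7],[0,0,-9],[0,0,-11],[0,0,-12.5],[0,0,-13],[0,0,-13]],"turn":[[0,0,0],[0,0,0],[0,0,0],[0,0,0],[0,0,0],[0,0,0],[0,0,0],[0,0,0],[0,0,0],[0,0,0]],"jaw":[0,0,0,0,0,0,0,0,0,0]}'; python3 -c "
from h import *
st();to(HOLE+[0,0,132],79.2);img('side','s12')"
```

```text
clock: 19.2
tcp_pos: [468.8, -349.0, 191.1]
eef_rot: [0.78, 0.626, 0.0, 0.001]
force: [0.0, -0.0, -0.3]
gripper_width: 19.3
t 19.2 tcp [ 468.8 -349.   191.1] yaw 77.56 z [ 0.001 -0.001 -1.   ] F [ 0.  -0.  -0.3] w 19.3 q [ 0.92  0.42 -0.48  1.71  0.22  1.07  0.15]
translation [29.47, -0.26, 0.08] turn [0.001, 0.001, -0.029]
```

View pics/s12.png

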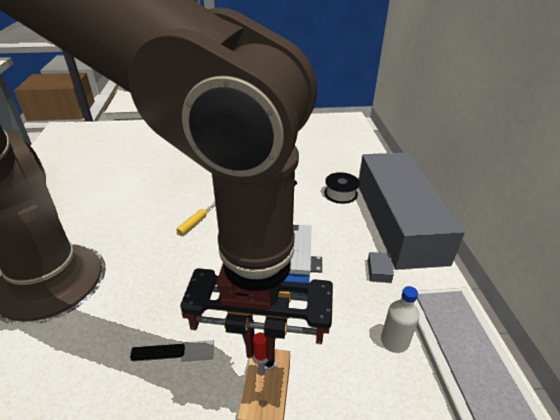

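```bash
python3 -m jog '{"translation":[[2,0,0],[5.5,0,0],[9.5,0,0],[13.5,-0.1,0],[17.5,-0.1,0],[21.5,-0.2,0],[25,-0.2,0],[28,-0.3,0],[29.4,-0.3,0],[29.4,-0.3,0]],"turn":[[0,0,0],[0,0,0],[0,0,0],[0,0,0],[0,0,0],[0,0,0],[0,0,-0.01],[0,0,-0.02],[0,0,-0.03],[0,0,-0.03]],"jaw":[0,0,0,0,0,0,0,0,0,0]}'; python3 -m jog '{"translation":[[0,0,1],[0,0,2.5],[0,0,4],[0,0,5],[0,0,5]],"turn":[[0,0,0],[0,0,0],[0,0,0],[0,0,0],[0,0,0]],"jaw":[0,0,0,0,0]}'; python3 -c "
from h import *
st();to(HOLE+[0,0,82],79.2)
d=img('wrist','w13');cv2.imwrite('pics/w13z.png',cv2.resize(d['color'][180:330,200:350][:,:,::-1],None,fx=4,fy=4,interpolation=cv2.INTER_CUBIC))
d=img('side','s13');cv2.imwrite('pics/s13z.png',cv2.resize(d['color'][190:300,220:350][:,:,::-1],None,fx=5,fy=5,interpolation=cv2.INTER_CUBIC))
img('top','t13')"
```

```text
clock: 20.25
tcp_pos: [528.9, -59.2, 189.5]
eef_rot: [0.769, 0.639, -0.0, -0.001]
force: [-0.1, -0.4, -0.8]
gripper_width: 19.2
clock: 20.75
tcp_pos: [527.6, -62.7, 138.2]
eef_rot: [0.771, 0.637, -0.001, -0.001]
force: [-0.5, -0.0, -1.0]
gripper_width: 19.5
t 20.75 tcp [527.6 -62.7 138.2] yaw 79.16 z [-0.003 -0.    -1.   ] F [-0.5 -0.  -1. ] w 19.5 q [ 0.49  0.41 -0.58  1.88  0.28  0.93 -0.42]
translation [0.24, 0.17, -0.18] turn [-0.003, 0.001, -0.001]
```

View pics/w13z.png

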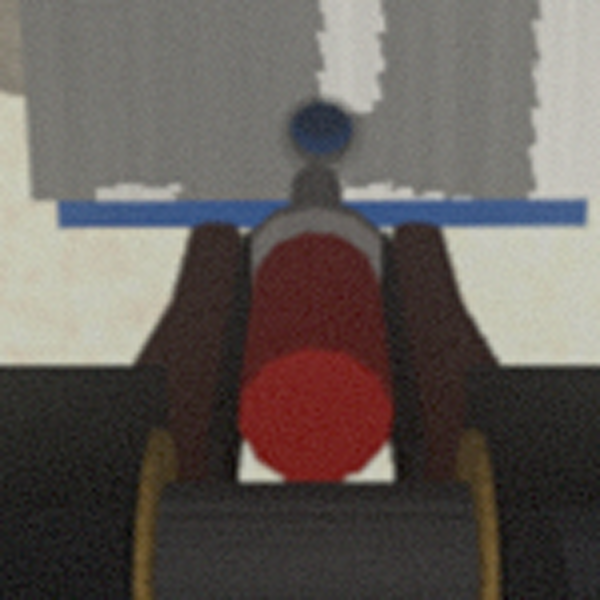

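View pics/s13z.png

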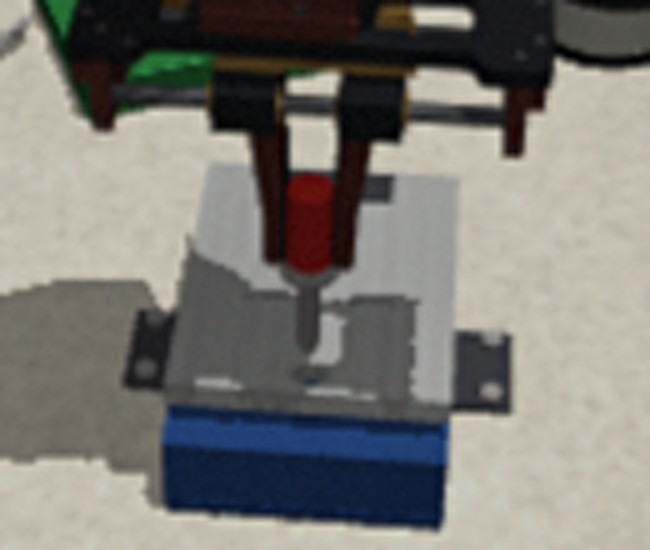

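```bash
python3 -c "
from h import *
st()
d=img('wrist');S=img('side');p=np.array(ctrl.observe()['tcp_pos'])
wz=lambda x,y:((x+.5)/4-.5+200,(y+.5)/4-.5+180)
sz=lambda x,y:((x+.5)/5-.5+220,(y+.5)/5-.5+190)
print('hole wrist',plane(d,wz(320,128),65),'side',plane(S,sz(308,376),65),tri(d,wz(320,128),S,sz(308,376)))
t=p-[0,0,55];print('tip pred wrist',(proj(d,t)-[199.5,179.5])*4,'side',(proj(S,t)-[219.5,189.5])*5)
print('hole pred side',(proj(S,HOLE+[0,0,7])-[219.5,189.5])*5)
print('red top pred side',(proj(S,p+[0,0,35])-[219.5,189.5])*5, 'wrist',(proj(d,p+[0,0,35])-[199.5,179.5])*4)
to(HOLE+[0,0,82],79.2)
cv2.imwrite('pics/s14z.png',cv2.resize(S['color'][215:275,250:310][:,:,::-1],None,fx=10,fy=10,interpolation=cv2.INTER_CUBIC))
cv2.imwrite('pics/w14z.png',cv2.resize(d['color'][190:250,250:310][:,:,::-1],None,fx=10,fy=10,interpolation=cv2.INTER_CUBIC))
"
```

```text
t 20.9 tcp [529.2 -61.6 140.4] yaw 79.23 z [ 0. -0. -1.] F [ 1.4 -0.3 -0.7] w 19.4 q [ 0.48  0.41 -0.58  1.88  0.28  0.93 -0.41]
hole wrist [530.67607594 -57.98726676  65.        ] side [528.87986653 -61.44483484  65.        ] (array([529.85868443, -58.7409985 ,  62.12677145]), np.float64(1.353070791179262))
tip pred wrist [317.76475078 175.1479481 ] side [310.18926368 341.87275831]
hole pred side [310.32397507 375.03818009]
red top pred side [312.57678994 180.40667239] wrist [319.23940293 410.99382969]
translation [0.07, 0.02, 0.08] turn [0.001, 0.0, 0.001]
```

View pics/s14z.png

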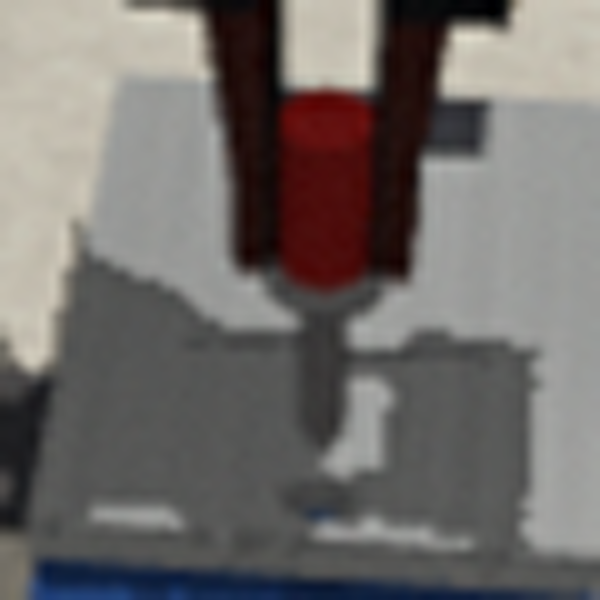

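View pics/w14z.png

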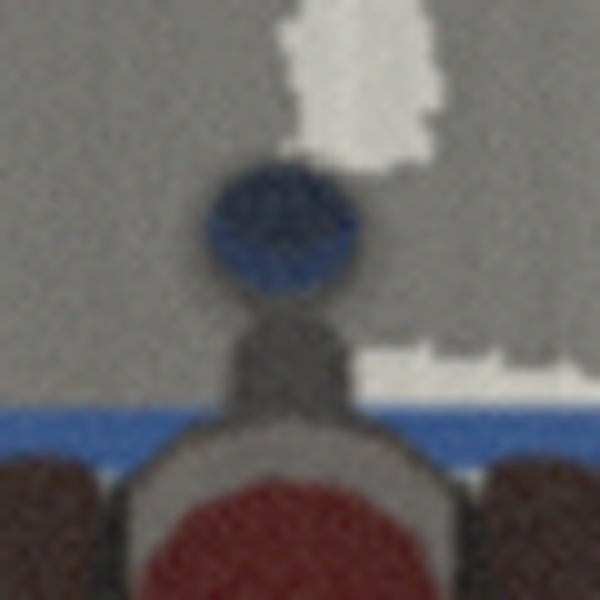

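```bash
python3 -m jog '{"translation":[[0.1,0,0.4],[0.1,0,0.8],[0.1,0,1.2],[0.1,0,1.3],[0.1,0,1.3],[0.1,0,1.3]],"turn":[[0,0,0],[0,0,0],[0,0,0],[0,0,0],[0,0,0],[0,0,0]],"jaw":[0,0,0,0,0,0]}'; python3 -c "
from h import *
st()
d=img('wrist');S=img('side');T=img('top');st()
cv2.imwrite('pics/s15z.png',cv2.resize(S['color'][225:285,250:310][:,:,::-1],None,fx=10,fy=10,interpolation=cv2.INTER_CUBIC))
cv2.imwrite('pics/w15z.png',cv2.resize(d['color'][190:250,250:310][:,:,::-1],None,fx=10,fy=10,interpolation=cv2.INTER_CUBIC))
cv2.imwrite('pics/t15z.png',cv2.resize(T['color'][150:270,270:400][:,:,::-1],None,fx=4.5,fy=4.5,interpolation=cv2.INTER_CUBIC))
"
```

```text
clock: 21.6
tcp_pos: [529.2, -60.0, 127.1]
eef_rot: [0.77, 0.638, 0.0, -0.0]
force: [-0.4, -0.5, -0.2]
gripper_width: 19.3
t 21.6 tcp [529.2 -60.  127.1] yaw 79.29 z [ 0.  0. -1.] F [-0.4 -0.5 -0.2] w 19.3 q [ 0.47  0.43 -0.58  1.89  0.29  0.9  -0.43]
t 21.75 tcp [529.2 -60.1 127.3] yaw 79.28 z [ 0. -0. -1.] F [ 0.3  0.4 -0.3] w 19.1 q [ 0.47  0.43 -0.58  1.89  0.29  0.9  -0.43]
```

View pics/s15z.png

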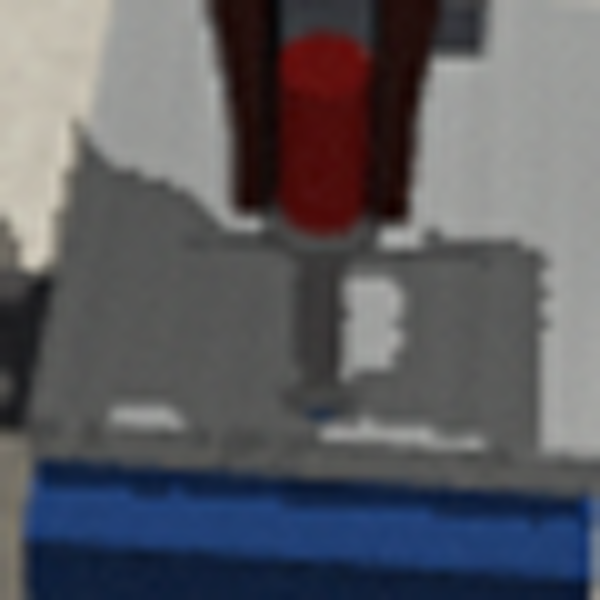

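View pics/w15z.png

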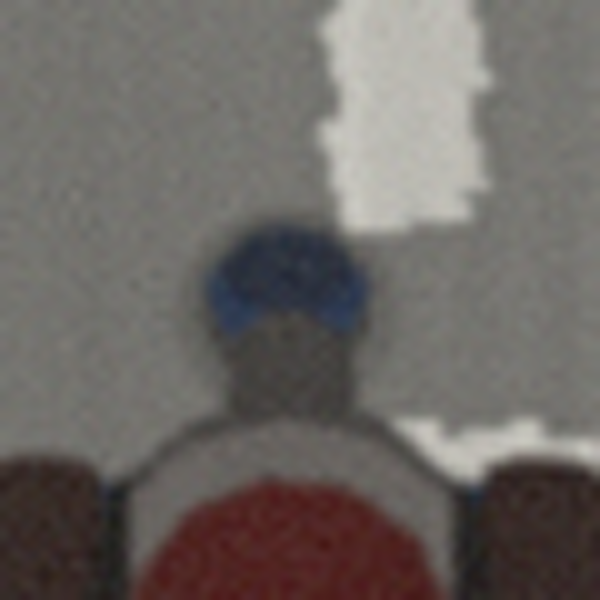

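```bash
python3 -m jog '{"translation":[[0,0,0.2],[0,0,0.5],[0,0,0.8],[0,0,1.1],[0,0,1.3],[0,0,1.3]],"turn":[[0,0,0],[0,0,0],[0,0,0],[0,0,0],[0,0,0],[0,0,0]],"jaw":[0,0,0,0,0,0]}'; python3 -c "
from h import *
st()
d=img('wrist');S=img('side')
cv2.imwrite('pics/s16z.png',cv2.resize(S['color'][225:285,250:310][:,:,::-1],None,fx=8,fy=8,interpolation=cv2.INTER_CUBIC))
cv2.imwrite('pics/w16z.png',cv2.resize(d['color'][190:250,250:310][:,:,::-1],None,fx=8,fy=8,interpolation=cv2.INTER_CUBIC))
"
```

```text
clock: 22.35
tcp_pos: [528.9, -60.0, 113.7]
eef_rot: [0.77, 0.638, -0.0, -0.0]
force: [-0.2, -0.8, -0.6]
gripper_width: 19.1
t 22.35 tcp [528.9 -60.  113.7] yaw 79.29 z [-0.001  0.    -1.   ] F [-0.2 -0.8 -0.6] w 19.1 q [ 0.47  0.44 -0.57  1.91  0.3   0.88 -0.44]
```

View pics/s16z.png

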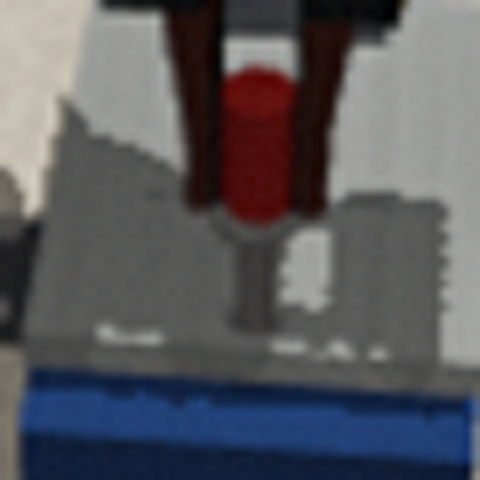

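View pics/w16z.png

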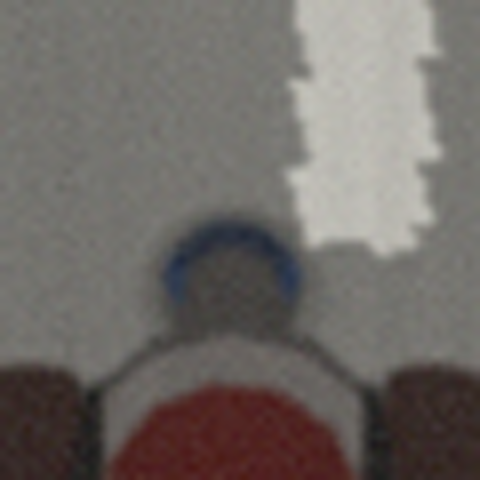

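```bash
python3 -m jog '{"translation":[[0,0,0.3],[0,0,0.7],[0,0,1.1],[0,0,1.5],[0,0,1.9],[0,0,2.3],[0,0,2.6],[0,0,2.9],[0,0,2.9]],"turn":[[0,0,0],[0,0,0],[0,0,0],[0,0,0],[0,0,0],[0,0,0],[0,0,0],[0,0,0],[0,0,0]],"jaw":[0,0,0,0,0,0,0,0,0]}'; python3 -c "
from h import *
st()"
```

```text
clock: 23.35
tcp_pos: [528.9, -60.0, 84.7]
eef_rot: [0.77, 0.638, -0.0, -0.0]
force: [-0.0, -0.1, -0.7]
gripper_width: 19.3
t 23.35 tcp [528.9 -60.   84.7] yaw 79.29 z [-0.001  0.    -1.   ] F [-0.  -0.1 -0.7] w 19.3 q [ 0.45  0.48 -0.55  1.93  0.34  0.82 -0.47]
```

```bash
python3 -m jog '{"translation":[[0,0,0.3],[0,0,0.6],[0,0,0.9],[0,0,1.1],[0,0,1.3],[0,0,1.5],[0,0,1.6],[0,0,1.6]],"turn":[[0,0,0],[0,0,0],[0,0,0],[0,0,0],[0,0,0],[0,0,0],[0,0,0],[0,0,0]],"jaw":[0,0,0,0,0,0,0,0]}' 60; python3 -c "
from h import *
st()"
```

```text
clock: 24.15
tcp_pos: [529.2, -60.4, 69.2]
eef_rot: [0.77, 0.638, -0.0, 0.0]
force: [-0.9, -2.3, 2.4]
gripper_width: 18.9
t 24.15 tcp [529.2 -60.4  69.2] yaw 79.27 z [ 0. -0. -1.] F [-0.9 -2.3  2.4] w 18.9 q [ 0.44  0.5  -0.54  1.94  0.36  0.79 -0.48]
```

```bash
python3 -m jog '{"translation":[[0,0,0.1],[0,0,0.2],[0,0,0.2]],"turn":[[0,0,0],[0,0,0],[0,0,0]],"jaw":[0,0,0]}' 60; python3 -c "
from h import *
st()"
python3 -m jog '{"translation":[[0,0,0.05],[0,0,0.1],[0,0,0.1]],"turn":[[0,0,0],[0,0,0],[0,0,0]],"jaw":[0,0,0]}' 60; python3 -c "
from h import *
st()"
```

```text
clock: 24.45
tcp_pos: [529.3, -60.4, 68.0]
eef_rot: [0.77, 0.638, -0.0, 0.0]
force: [-3.9, -3.6, 13.3]
gripper_width: 19.3
t 24.45 tcp [529.3 -60.4  68. ] yaw 79.27 z [ 0.    -0.001 -1.   ] F [-3.9 -3.6 13.3] w 19.3 q [ 0.44  0.51 -0.54  1.94  0.36  0.79 -0.49]
clock: 24.75
tcp_pos: [529.3, -60.4, 67.8]
eef_rot: [0.77, 0.638, -0.0, 0.001]
force: [-6.8, -2.6, 21.5]
gripper_width: 19.4
t 24.75 tcp [529.3 -60.4  67.8] yaw 79.27 z [ 0.001 -0.002 -1.   ] F [-6.8 -2.6 21.5] w 19.4 q [ 0.44  0.51 -0.54  1.94  0.36  0.79 -0.49]
```

```bash
python3 -m jog '{"translation":[[0,-0.05,0],[0,-0.05,0],[0,-0.05,0],[0,-0.05,0],[0,-0.05,0]],"turn":[[0,0,0],[0,0,0],[0,0,0],[0,0,0],[0,0,0]],"jaw":[0,0,0,0,0]}' 60; python3 -c "
from h import *
st()
d=img('wrist','w17');S=img('side','s17');T=img('top','t17');st()
cv2.imwrite('pics/s17z.png',cv2.resize(S['color'][215:305,240:330][:,:,::-1],None,fx=6.5,fy=6.5,interpolation=cv2.INTER_CUBIC))
a=J(-62,-86,0);b=J(62,-86,0)
print('cover edge shut top: ',[ (proj(S,J(x,-74,58))-[239.5,214.5])*6.5 for x in(-62,0,62)])
print('cover edge at .04: ',[ (proj(S,J(x,-74,64.5))-[239.5,214.5])*6.5 for x in(-62,0,62)])
print('jig edge',[ (proj(S,J(x,-88,45))-[239.5,214.5])*6.5 for x in(-62,0,62)])
"
```

```text
clock: 25.25
tcp_pos: [529.3, -60.4, 67.9]
eef_rot: [0.77, 0.638, 0.0, 0.001]
force: [-6.9, -3.6, 19.3]
gripper_width: 19.3
t 25.25 tcp [529.3 -60.4  67.9] yaw 79.26 z [ 0.002 -0.001 -1.   ] F [-6.9 -3.6 19.3] w 19.3 q [ 0.44  0.5  -0.54  1.94  0.36  0.79 -0.49]
t 25.4 tcp [529.3 -60.4  67.9] yaw 79.27 z [ 0.002 -0.001 -1.   ] F [-5.9 -3.2 20.9] w 18.9 q [ 0.44  0.5  -0.54  1.94  0.36  0.79 -0.49]
cover edge shut top:  [array([ 84.05886583, 356.51384429]), array([269.47450057, 370.23794622]), array([456.90552533, 384.11122337])]
cover edge at .04:  [array([ 83.37861375, 342.81940866]), array([269.66550025, 356.53389901]), array([457.98685406, 370.39816739])]
jig edge [array([ 79.28567981, 414.47912461]), array([265.3076718 , 428.56441883]), array([453.35857697, 442.80333919])]
```

View pics/s17z.png

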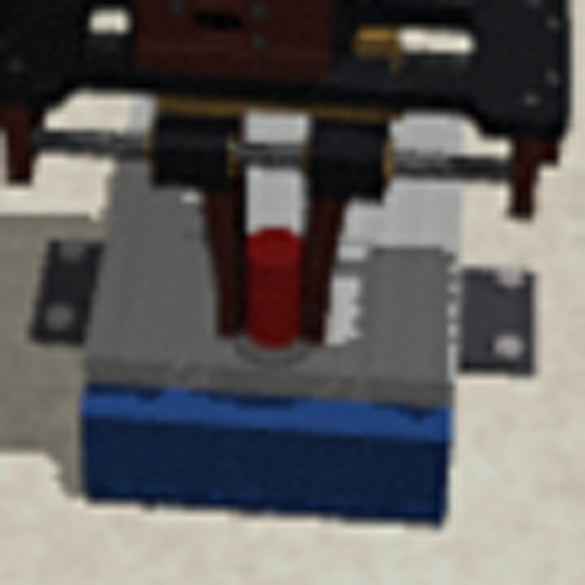

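View pics/s17.png

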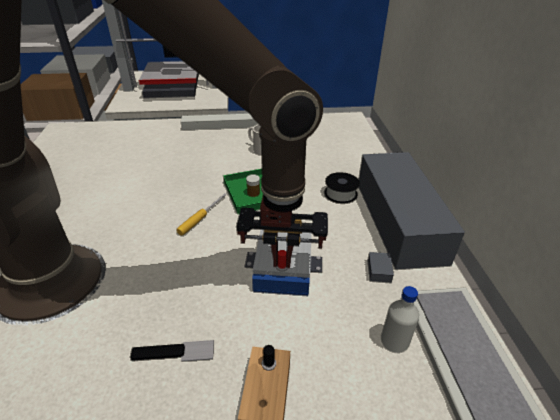

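View pics/w17.png

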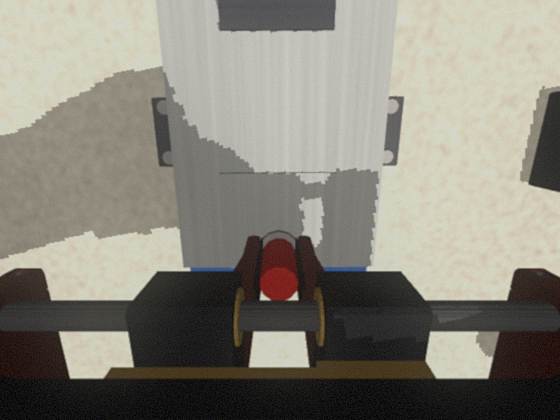

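View pics/t17.png

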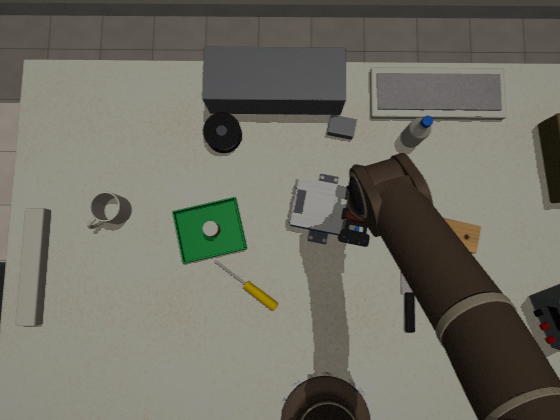

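```bash
python3 -c "
from h import *
st();ctrl.close_job()"
```

```text
t 25.4 tcp [529.3 -60.4  67.9] yaw 79.27 z [ 0.002 -0.001 -1.   ] F [-5.9 -3.2 20.9] w 18.9 q [ 0.44  0.5  -0.54  1.94  0.36  0.79 -0.49]
the job is handed in; nothing more can be done
```

The job is done and handed in at 25.4 s. The jar stands upright and released in the green tray, and the cover is down over the part. The red-handled pin is through both holes and still gripped at 60 N. It is pressing down with about 21 N.

**Last checks that agreed:**
- The tool tip stopped hard at a height of 67.9 mm. That puts the collar's underside at about 58 mm, level with the top of the shut cover.
- The push rose steeply over the last 1.4 mm (2 to 21 N), as it would against a solid stop, and the grip width held steady at 19 mm.
- The final pictures show the jar upright in the tray. The black-handled pin is still in its stand, and nothing else looks moved.

**Less certain:**
- In the side picture the cover's edge sat roughly 1.5 mm above where a fully shut cover should appear. That is within the 2 mm camera calibration, so I trusted the height and force readings.
- About 7 N of sideways force stayed on the pin. A 0.5 mm correction did not remove it.

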